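Set a gap fixture to a gauge blade by feel

ROBOT

A 7-joint arm with a two-finger parallel gripper is mounted at the origin on the work surface. World frame = base frame: x ahead of the robot, y to its left, z up, the work surface at z = 0. Lengths are in m, angles in degrees, forces in N, time in s.
With the tool pointing down it reaches from about 0.425 to 0.875 m from the base axis. Payload 4.7 kg.
Tool frame: the origin (TCP) lies midway between the tips of the shut fingers; the grasp point (between the pads) lies env.grip_point_offset behind it (env.grip_point_offset is the distance from the TCP to the grasp point, in m); z points along the fingers, y is the line along which they close (so a half turn about z gives the same grasp; the last joint's range is limited). The gripper opens to 87 mm and grips with 3 to 60 N. Pads are 19 mm wide; open, the fingers measure 117 mm over their backs; the gripper's body (75 mm by 190 mm) begins 51 mm behind the grasp point.
Start: joints at [65.036, 18.392, -4.016, 83.108, 1.295, 78.541, -3.26], TCP at [0.283, -0.585, 0.223] pointing down, gripper open.
Joint ranges: [-163.93, 163.93], [-17.29, 119.83], [-79.2, 71.16], [3.27, 140.29], [-89.18, 269.18], [5.43, 117.66], [-154.24, 154.24]. Speed limits (degrees/s): [147.25, 147.25, 180, 180, 180, 180, 180].

INTERFACE

Orientations are given as [roll, pitch, yaw] about the fixed x, y, z axes, in that order (R = Rz(yaw) Ry(pitch) Rx(roll)).
In Python, from cell import env gives the robot as it stands.
- The arm moves only by the shell command python3 -m creep 'ROWS' [FORCE]. ROWS is a JSON object of lists of equal length, an entry for each row: "translation": the shift along the tool's x, y, z in units of 0.08 m (1.0 is 0.08 m), a list of three; "turn": the turn, a rotation vector about the tool's x, y, z in units of 180 degrees (1.0 is 180 degrees), a list of three; "grip": the opening, from 0 (shut) to 1 (fully open). In form: {"translation": [[x, y, z], ...], "turn": [[ax, ay, az], ...], "grip": [grip, ...]}. A call has 1 to 5 rows; each row shifts and turns the commanded pose from where the row before left it, along the tool's axes as they then stand; what a row does not reach is not made up. A row lasts 1/8 s, in which the tool goes at most 62.5 mm and 10.7 degrees, less where a joint would pass 70% of its speed; a pose out of reach is approached as far as the arm can. A call with a number of a shift or a turn outside -1 to 1 is refused whole. A call with a gripper value outside its range is refused whole. The fingers move at their own pace and stop on an object; FORCE is the grip in N (left out, the last holds). Time passes only in rows, so rows that do not move let the fingers close. It gives the time, the measured TCP pose, the force, the opening and the grip force at its end, in the units of the state.
- env.get_obs(): the state, without advancing time (a new reading comes with each control period).
- env.read_camera(name): name is "scene" or "top" or "wrist"; returns a dict with "frame" (420x560x3 uint8, red, green, blue), "z_map" (420x560 float32, m along the optical axis (not along the pixel's ray), 0 where there is no reading), "K" (3x3 intrinsics, pixels), "rvec" (rotation vector, rad) and "tvec" (3), from world to camera coordinates, as OpenCV has them. Camera axes: x right, y down, z forward; pixel columns grow to the right and rows downward; lengths in m; the calibration is good to about 2 mm. A picture is of the moment at which its call begins.
- env.sign_off(): hands the job in; it is judged then, once.
The state is a dict: "time_s": time; "qpos": joint angles; "joint_velocities": joint speeds; "effort": joint torques, N m; "tool_pos": TCP position; "tool_rot": TCP orientation; "force": force on the tool from outside, world axes, zero at the start; "wrist_torque": the same for the moment, N m; "grip_width": finger opening in m; "grasp_force": force on a finger pad.
Only numpy, scipy, OpenCV 4.12 (cv2) and the standard library are available. Lean on these libraries where they do the work, as an engineer would, in place of code of your own. Each camera call takes 0.05 s, during which the arm holds its last target. There are 200 camera calls.

TASK

Lay the steel gauge blade flat on the bed of the gap fixture and slide it in under the raised sprung foot. Then turn the screw on top clockwise until the blade just drags: lightly nipped with about 5 N, so that a gentle tug on its grip still slides it against a slight resistance, never clamped hard. Leave the blade lying there under the foot, let go, and do not disturb the other things on the bench.

Things in the scene. Friction and masses are not known exactly. Their poses are not given: they have to be found in the camera images.
- fixture: Gap fixture bolted to the bench: steel bed 76 mm wide, 22 mm high, from x = -140 to 75 mm; grey column at the back, front face x = 43 mm, stopping the blade's tip; grey arm over it, 44 mm wide, 70 to 92 mm above the bench, reaching to x = -22 mm, carrying a vertical screw. Origin on the bench under the screw axis; x points from the open front to the column.
- gap (a point): Point on the bed's top face on the screw axis, 22 mm above the bench, under the middle of the foot, a steel disc of 16 mm diameter hung by a spring below the spindle; axes as the fixture's. At screw value 0 the foot's underside is 6.6 to 11.4 mm above this point: its length below the spindle differs each time by up to 2.4 mm either way and is not reported.
- screw (a joint): Turn of the screw, rad, growing clockwise seen from above; starts at 0 to 0.5, ends at 7. Each rad lowers spindle and foot by 2 mm; the head stays at its height. It turns stiffly (0.06 N m) and stays where left; its torque hardly changes as the foot presses, so the nip is felt by tugging the blade. Once the foot touches, its force grows about 7 N per rad of screw.
- screw_grip (a point): On the screw axis in the screw's upright bar head, 129 mm above the bench. The dark steel bar is 42 mm long, 14 mm wide, 32 mm high (top 136 mm above the bench), on a disc of 36 mm diameter whose top is 106 mm above the bench. x points along the bar and turns with it; at screw value 0 the bar lies along the fixture's x.
- spindle: Steel spindle under the arm, going down 2 mm per rad of the screw and carrying the sprung foot. Origin on the axis, 51 mm above the bench at screw value 0, nominally 20 mm above the foot's underside (see gap). Wanted at the end: the foot presses on the blade with about 5 N; from 16 N on it counts as clamped hard.
- gauge: Gauge blade: flat steel strip 22 mm wide, 4 mm thick, reaching 128 mm ahead of the origin, with an upright black grip block 60 x 16 mm, 34 mm high at its back end; flat underneath, 90 to 145 g, lying on the bench. Origin under the middle of the grip; x points to the tip. Nipped with F newtons it takes a pull of about 1.1 F + 0.5 N (within 20 %) to slide, some 6 N when right, and 0.6 N more per N pressed down on it.
- gauge_tip (a point): Middle of the blade's tip, 128 mm ahead of the gauge's origin and 2 mm above its underside; axes as the gauge's. It should end at least 12 mm past the screw axis towards the column (which stops it at 43 mm), and within 8 mm of the bed's middle line.
- gauge_grip (a point): Middle of the grip block, 22 mm above the gauge's underside, where to take it, across the 16 mm width.
- micrometer: Outside micrometer lying on the bench, about 170 x 45 mm, 20 mm high; origin under its sleeve. Bystander: leave alone.
- fitting: Brass hexagon fitting standing on the bench, 27 mm across flats, 58 mm high; origin under its centre. Bystander: leave alone.
- ring: Flat steel ring, 48 mm outside, 8 mm high; origin under its centre. Bystander: leave alone.

How it is judged:
By the outcome, as a careful person would: the job done as asked, in the order asked, and still so for the second after the job is handed in, with the robot touching nothing.
It also fails if it takes over 72 s, if anything falls off the work surface, if the arm or the gripper's body presses on something with over 40 N, if the wrist force passes 120 N, or if a joint passes its speed limit or range.

## Working session

There is one attempt and no reset: what is moved stays moved. The work goes in short steps, Python scripts to look and compute and a shell command to move; the robot and the scene stay as the last step left them, time stands still between calls to the robot, and variables do not carry over. Pictures are saved under pics/ and viewed, at most 10 in all, crops included, and the job is handed in when it is done.

```bash
ls; mkdir -p pics; python3 - <<'E'
from cell import env
import cv2,numpy as np
o=env.get_obs();print(o, env.grip_point_offset)
for n in("scene","top"):
    c=env.read_camera(n);cv2.imwrite(f"pics/{n}0.png",c["frame"][:,:,::-1]);np.savez(f"pics/{n}0.npz",**c);print(n,c["K"].tolist(),c["rvec"],c["tvec"])
E
```

```text
pics
{'time_s': 0.0, 'qpos': array([65.03645902, 18.43949651, -4.01562502, 83.17578096,  1.29740483,
       78.54220583, -3.26201075]), 'joint_velocities': array([-0.02858697,  0.00620608, -0.01740639,  0.01520543,  0.00957014,
       -0.05145477,  0.02475601]), 'effort': array([-1.37911562e-05, -4.91283560e+01, -4.03362829e-01, -3.12526739e+01,
       -6.37995685e-02,  4.34631889e-02,  1.62660695e-04]), 'tool_pos': array([ 0.28230078, -0.58486339,  0.22144891]), 'tool_rot': array([-1.79887899e+02,  8.21028953e-03,  2.57718762e+01]), 'force': array([-0.45672875, -0.48060889,  0.57014751]), 'wrist_torque': array([0.01575967, 0.02947125, 0.02298737]), 'grasp_force': 0.0, 'grip_width': 0.08684325732707145} 0.0187
scene [[513.3921982060618, 0.0, 277.4714029148332], [0.0, 513.3921982060618, 207.37706385140075], [0.0, 0.0, 1.0]] [ 1.04227013  2.46460248 -0.97876716] [ 0.40178061 -0.25143105  1.38628457]
top [[443.2509720951626, 0.0, 278.13615899045107], [0.0, 443.2509720951626, 213.12803412586592], [0.0, 0.0, 1.0]] [ 2.0984046  -2.16542909  0.15025488] [0.04503089 0.60638028 0.87476232]
```

View pics/scene0.png

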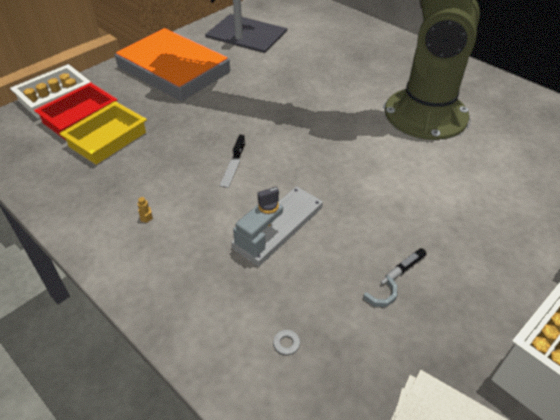

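View pics/top0.png

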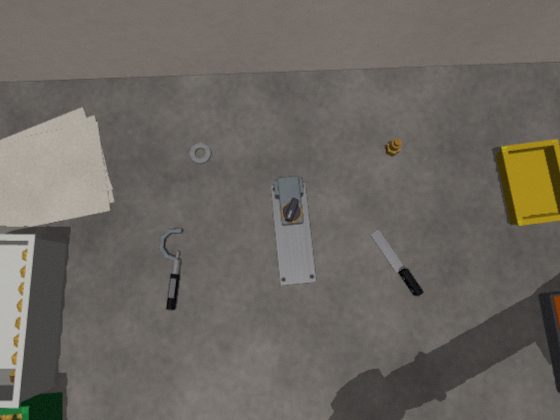

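The scene picture shows the fixture mid-bench, with the gauge left of it and the micrometer and ring to the right. In the top view the bed spans about (272,185)–(315,285), the screw is at (291,209), the gauge runs from tip (376,234) to grip (411,282), and the fitting is at (394,147).

```bash
cat > h.py <<'E'
import cv2,numpy as np
from cell import env
def ray(c,uv,z):
    "pixel -> world point on plane z"
    R=cv2.Rodrigues(np.array(c["rvec"]))[0];C=-R.T@c["tvec"]
    d=R.T@np.linalg.inv(c["K"])@np.array([*uv,1.]);return C+d*(z-C[2])/d[2]
def cloud(c):
    R=cv2.Rodrigues(np.array(c["rvec"]))[0];z=c["z_map"]
    v,u=np.mgrid[:z.shape[0],:z.shape[1]]
    p=np.stack([u,v,np.ones_like(u)],-1)@np.linalg.inv(c["K"]).T*z[...,None]
    return (p-c["tvec"])@R
def proj(c,p):
    return cv2.projectPoints(np.array([p],float),c["rvec"],c["tvec"],c["K"],None)[0].ravel()
E
python3 - <<'E'
from h import *
c=dict(np.load("pics/top0.npz"));P=cloud(c);Z=P[...,2];f=c["frame"].astype(int)
print("bench z",np.median(Z[300:330,200:250]))
def roi(m,x0,x1,y0,y1):
    r=np.zeros_like(m);r[y0:y1,x0:x1]=m[y0:y1,x0:x1];return r
def rect(m,name,z):
    pts=np.argwhere(m)[:,::-1].astype(np.float32)
    b=cv2.boxPoints(cv2.minAreaRect(pts));w=np.array([ray(c,q,z)[:2] for q in b])
    cc=w.mean(0);e=[w[1]-w[0],w[2]-w[1]];e.sort(key=np.linalg.norm)
    print(name,len(pts),"c",cc.round(4),"sizes",[np.linalg.norm(k).round(4) for k in e],"long ang",np.degrees(np.arctan2(e[1][1],e[1][0])).round(1))
rect(roi((Z>.014)&(Z<.03),262,322,170,295),"bed",.022)
rect(roi((Z>.06)&(Z<.1),262,322,170,235),"arm",.092)
rect(roi((Z>.12)&(Z<.15),262,322,170,235),"bar",.136)
dark=(f.max(2)<45)
rect(roi(dark&(Z>.02),380,440,260,300),"grip",.034)
rect(roi((f.min(2)>110),365,405,225,275),"blade",.004)
for n,z in(("fit",.058),): rect(roi((Z>.04),380,410,130,160),n,z)
E
```

```text
bench z -0.000990610280810219
bed 2564 c [ 0.5676 -0.0043] sizes [np.float64(0.0781), np.float64(0.2132)] long ang -176.7
arm 865 c [0.6254 0.0013] sizes [np.float64(0.0583), np.float64(0.0982)] long ang -176.6
bar 169 c [ 0.5992 -0.001 ] sizes [np.float64(0.014), np.float64(0.0428)] long ang -23.4
grip 238 c [ 0.4582 -0.2425] sizes [np.float64(0.0174), np.float64(0.0585)] long ang -149.8
blade 442 c [ 0.5267 -0.2021] sizes [np.float64(0.0452), np.float64(0.0923)] long ang -132.9
fit 97 c [ 0.7474 -0.2313] sizes [np.float64(0.0254), np.float64(0.0337)] long ang -34.4
```

```bash
python3 -m creep '{"translation":[[0.48,-0.36,0],[0.48,-0.36,0],[0.48,-0.36,0],[0.48,-0.36,0],[0.48,-0.36,0]],"turn":[[0,0,0],[0,0,0],[0,0,0],[0,0,0],[0,0,0]],"grip":[0.6,0.6,0.6,0.6,0.6]}' 20; python3 -m creep '{"translation":[[0.48,-0.36,0.3],[0.48,-0.36,0.4],[0.48,-0.36,0.4],[0,0,0],[0,0,0]],"turn":[[0,0,0],[0,0,0],[0,0,0],[0,0,-0.0244],[0,0,0]],"grip":[0.6,0.6,0.6,0.6,0.6]}'
cat > wr.py <<'E'
import sys
from h import *
c=env.read_camera("wrist");np.savez(f"pics/{sys.argv[1]}.npz",**c);cv2.imwrite(f"pics/{sys.argv[1]}.png",c["frame"][:,:,::-1])
o=env.get_obs();print(o["time_s"],o["tool_pos"].round(4),o["tool_rot"].round(2),o["force"].round(2),o["wrist_torque"].round(3))
E
python3 wr.py w1
```

```text
time_s: 0.72
tool_pos: [0.3932, -0.3706, 0.2222]
tool_rot: [-180.0, 0.0, 25.8]
force: [-0.5, -0.4, 0.5]
grip_width: 0.0535
grasp_force: 0.0
time_s: 1.35
tool_pos: [0.4588, -0.2438, 0.134]
tool_rot: [-179.9, 0.0, 30.2]
force: [-0.4, -0.6, -0.1]
grip_width: 0.0523
grasp_force: 0.0
1.4 [ 0.4588 -0.2447  0.1344] [1.800e+02 2.000e-02 3.006e+01] [-0.37 -0.36  0.29] [ 0.002 -0.031 -0.002]
```

View pics/w1.png

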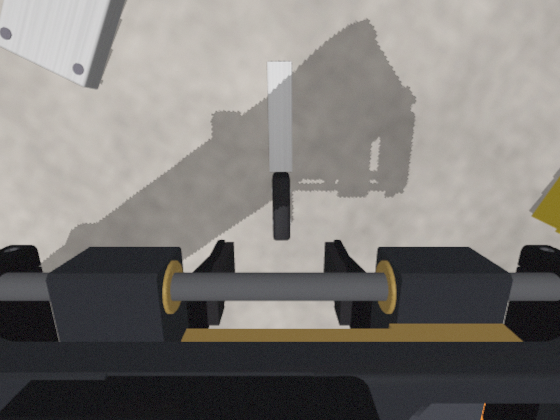

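The wrist view shows the blade running from (279,62) to the grip at (281,205), aligned with the tool and centred between the fingers. Next I'll measure the grip.

```bash
python3 - <<'E'
from h import *
c=dict(np.load("pics/w1.npz"));P=cloud(c);f=c["frame"].astype(int)
m=(f.max(2)<60);m[:165]=0;m[243:]=0;m[:,:262]=0;m[:,300:]=0
m&=(P[...,2]>.025)&(P[...,2]<.045)
q=P[m];print(m.sum(),(q.min(0)+q.max(0))/2,q.mean(0))
b=cv2.boxPoints(cv2.minAreaRect(q[:,:2].astype(np.float32)));print(b,b.mean(0))
R=cv2.Rodrigues(np.array([c['rvec']]))[0]
print("tip",ray(c,(279,62),.004),"bladeback",ray(c,(281,170),.004))
E
```

```text
785 [ 0.46097484 -0.24406828  0.03171843] [ 0.46629734 -0.24179479  0.03408934]
[[ 0.43273723 -0.2524467 ]
 [ 0.4401946  -0.2650285 ]
 [ 0.48967993 -0.2356979 ]
 [ 0.48222256 -0.2231161 ]] [ 0.46120858 -0.2440723 ]
tip [ 0.56895834 -0.17942705  0.004     ] bladeback [ 0.48740245 -0.22905798  0.004     ]
```

```bash
python3 -m creep '{"translation":[[0.02,0,0.5],[0,0,0.5],[0,0,0.4],[0,0,0.2],[0,0,0]],"turn":[[0,0,0],[0,0,0],[0,0,0],[0,0,0],[0,0,0]],"grip":[0.6,0.6,0.6,0.6,0.6]}'; python3 -m creep '{"translation":[[0,0,0],[0,0,0],[0,0,0],[0,0,0],[0,0,0]],"turn":[[0,0,0],[0,0,0],[0,0,0],[0,0,0],[0,0,0]],"grip":[0,0,0,0,0]}' 30
```

```text
time_s: 2.02
tool_pos: [0.4598, -0.2439, 0.0061]
tool_rot: [-179.9, 0.0, 30.1]
force: [0.9, 0.7, -0.1]
grip_width: 0.0519
grasp_force: 0.0
time_s: 2.65
tool_pos: [0.4606, -0.2437, 0.0068]
tool_rot: [180.0, -0.0, 30.2]
force: [-0.1, 0.4, 2.2]
grip_width: 0.0156
grasp_force: 30.0
```

```bash
python3 -m creep '{"translation":[[0,0,-0.3],[0,0,-0.3],[0,0,0],[0,0,0],[0,0,0]],"turn":[[0,0,0],[0,0,0],[0,0,0.05],[0,0,0.05],[0,0,0.049]],"grip":[0,0,0,0,0]}' 40;  python3 -m creep '{"translation":[[0.013,-0.584,0],[0.013,-0.584,0],[0.013,-0.584,0],[0.013,-0.584,0],[0.013,-0.584,0]],"turn":[[0,0,0],[0,0,0],[0,0,0],[0,0,0],[0,0,0]],"grip":[0,0,0,0,0]}';python3 -m creep '{"translation":[[0,0,0],[0,0,0]],"turn":[[0,0,0],[0,0,0]],"grip":[0,0]}'; python3 wr.py w2; python3 - <<'E'
from h import *
for n in("top","scene"):
    c=env.read_camera(n);np.savez(f"pics/{n}1.npz",**c)
    if n=="top":
        cv2.imwrite("pics/top1.png",cv2.resize(c["frame"][150:350,200:420,::-1],None,fx=3,fy=3))
E
```

```text
time_s: 3.28
tool_pos: [0.46, -0.2433, 0.0542]
tool_rot: [-180.0, 0.0, 3.1]
force: [0.1, -0.3, -1.6]
grip_width: 0.0157
grasp_force: 40.0
time_s: 3.9
tool_pos: [0.4515, -0.0086, 0.0544]
tool_rot: [180.0, 0.0, 3.3]
force: [0.6, -0.1, -2.3]
grip_width: 0.0155
grasp_force: 40.0
time_s: 4.15
tool_pos: [0.4517, -0.0105, 0.0544]
tool_rot: [180.0, 0.0, 3.4]
force: [0.7, -0.2, -1.0]
grip_width: 0.0156
grasp_force: 40.0
4.2 [ 0.4518 -0.0111  0.0543] [1.7997e+02 3.0000e-02 3.2700e+00] [ 0.17 -0.75 -1.74] [-0.02   0.062  0.008]
```

View pics/w2.png

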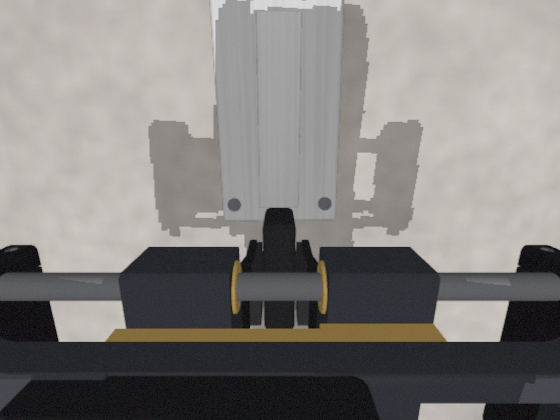

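The blade is held centred over the bed (blade columns 258–300, bed 213–341). A quick depth check of its tilt and lateral offset before lowering.

```bash
python3 - <<'E'
from h import *
c=dict(np.load("pics/w2.npz"));P=cloud(c)
for r in (16,60,100,150,195):
    print(r,"blade",P[r,270:292].mean(0).round(4),"bed",P[r,232:246].mean(0).round(4))
for r in (40,100,190):
    z=P[r,:,2];b=np.where((z>.036)&(z<.075))[0];b=b[(b>230)&(b<330)]
    bed=np.where((z>.012))[0];bed=bed[(bed>190)&(bed<370)]
    print(r,b.min(),b.max(),"blade y",ray(c,((b.min()+b.max())/2,r),.05)[:2],bed.min(),bed.max(),"bed y",ray(c,((bed.min()+bed.max())/2,r),.022)[:2])
E
```

```text
16 blade [ 0.5758 -0.0036  0.0517] bed [0.5834 0.0205 0.0223]
60 blade [ 0.5565 -0.0047  0.0519] bed [0.5607 0.0199 0.0225]
100 blade [ 0.5378 -0.0058  0.052 ] bed [0.5386 0.0195 0.0222]
150 blade [ 0.5126 -0.0073  0.0518] bed [0.5088 0.0188 0.0225]
195 blade [ 0.4896 -0.0085  0.0594] bed [0.4797 0.0182 0.0225]
40 256 300 blade y [ 0.56583276 -0.00294589] 212 345 bed y [ 0.57265111 -0.00282929]
100 257 299 blade y [ 0.53790177 -0.00454837] 216 339 bed y [ 0.54000027 -0.00410919]
190 259 298 blade y [ 0.49029949 -0.00756112] 222 335 bed y [ 0.48443065 -0.00793028]
```

```bash
python3 -m creep '{"translation":[[0,0,0.2],[0,0,0.08],[0,0,0.03],[0,0,0]],"turn":[[0,0,0],[0,0,0],[0,0,0],[0,0,0]],"grip":[0,0,0,0]}';python3 -m creep '{"translation":[[0,0,0.01],[0,0,0],[0,0,0]],"turn":[[0,0,0],[0,0,0],[0,0,0]],"grip":[0,0,0]}'
```

```text
time_s: 4.8
tool_pos: [0.452, -0.01, 0.0296]
tool_rot: [-180.0, 0.0, 3.3]
force: [0.8, 0.5, -0.7]
grip_width: 0.0158
grasp_force: 40.0
time_s: 5.18
tool_pos: [0.4521, -0.01, 0.0291]
tool_rot: [180.0, -0.0, 3.3]
force: [-0.5, -0.8, -0.9]
grip_width: 0.0157
grasp_force: 40.0
```

```bash
python3 -m creep '{"translation":[[0,0,0.01],[0,0,0],[0,0,0]],"turn":[[0,0,0],[0,0,0],[0,0,0]],"grip":[0,0,0]}'; python3 -m creep '{"translation":[[0,0,0.006],[0,0,0],[0,0,0]],"turn":[[0,0,0],[0,0,0],[0,0,0]],"grip":[0,0,0]}'
```

```text
time_s: 5.55
tool_pos: [0.4522, -0.01, 0.0288]
tool_rot: [180.0, -0.0, 3.3]
force: [-2.0, -0.5, 4.7]
grip_width: 0.0157
grasp_force: 40.0
time_s: 5.92
tool_pos: [0.4521, -0.0101, 0.0287]
tool_rot: [180.0, 0.0, 3.3]
force: [-4.1, -0.7, 9.7]
grip_width: 0.0158
grasp_force: 40.0
```

```bash
python3 -m creep '{"translation":[[0,0,-0.008],[0.1,0,0],[0.1,0,0],[0,0,0]],"turn":[[0,0,0],[0,0,0],[0,0,0],[0,0,0]],"grip":[0,0,0,0]}'; python3 -m creep '{"translation":[[0.08,0,0],[0.08,0,0],[0.08,0,0],[0,0,0]],"turn":[[0,0,0],[0,0,0],[0,0,0],[0,0,0]],"grip":[0,0,0,0]}';python3 -m creep '{"translation":[[0.08,0,0],[0.1,0,0],[0,0,0]],"turn":[[0,0,0],[0,0,0],[0,0,0]],"grip":[0,0,0]}'
```

```text
time_s: 6.42
tool_pos: [0.4692, -0.0091, 0.0288]
tool_rot: [180.0, -0.1, 3.3]
force: [0.4, -0.2, 4.1]
grip_width: 0.0159
grasp_force: 40.0
time_s: 6.92
tool_pos: [0.4874, -0.0081, 0.0288]
tool_rot: [180.0, -0.0, 3.3]
force: [-1.9, 0.5, 6.7]
grip_width: 0.0155
grasp_force: 40.0
time_s: 7.3
tool_pos: [0.5022, -0.0072, 0.0288]
tool_rot: [180.0, -0.1, 3.3]
force: [-1.4, 0.6, 6.3]
grip_width: 0.0156
grasp_force: 40.0
```

```bash
python3 -m creep '{"translation":[[0,0,0],[0,0,0],[0,0,-0.3],[0,0,-0.7],[0,0,-0.7]],"turn":[[0,0,0],[0,0,0],[0,0,0],[0,0,0],[0,0,0]],"grip":[0.4,0.4,0.4,0.4,0.4]}'; python3 -m creep '{"translation":[[0,0,-0.6],[0,0,0],[0,0,0]],"turn":[[0,0,0],[0,0,0],[0,0,0]],"grip":[0.4,0.4,0.4]}';python3 wr.py w3; python3 - <<'E'
from h import *
c=dict(np.load("pics/w3.npz"));P=cloud(c)
print(env.get_obs()["qpos"].round(1))
def mr(zl,zh,n):
    m=(P[...,2]>zl)&(P[...,2]<zh)&(abs(P[...,0]-.6)<.045)&(abs(P[...,1])<.045)
    q=P[m];(cx,cy),s,a=cv2.minAreaRect(q[:,:2].astype(np.float32)*1000);b=cv2.boxPoints(((cx,cy),s,a));e=max(b[1]-b[0],b[2]-b[1],key=np.linalg.norm)
    print(n,m.sum(),cx,cy,s,np.degrees(np.arctan2(e[1],e[0])))
mr(.131,.142,"bar top")
E
```

```text
time_s: 7.92
tool_pos: [0.5008, -0.0071, 0.1651]
tool_rot: [-180.0, 0.1, 3.4]
force: [-0.1, -0.4, 0.4]
grip_width: 0.0349
grasp_force: 0.0
time_s: 8.3
tool_pos: [0.501, -0.0072, 0.2115]
tool_rot: [180.0, 0.1, 3.3]
force: [-0.1, 1.0, -0.1]
grip_width: 0.0348
grasp_force: 0.0
8.35 [ 0.5006 -0.0072  0.2108] [-1.7999e+02  1.4000e-01  3.3400e+00] [-0.02 -0.82 -0.47] [ 0.042 -0.02   0.028]
[ 25.4   1.9 -28.  103.9   0.9  74.6 -89.5]
bar top 1133 602.8466186523438 0.3038482666015625 (14.092795372009277, 41.93169403076172) -23.04697
```

View pics/w3.png

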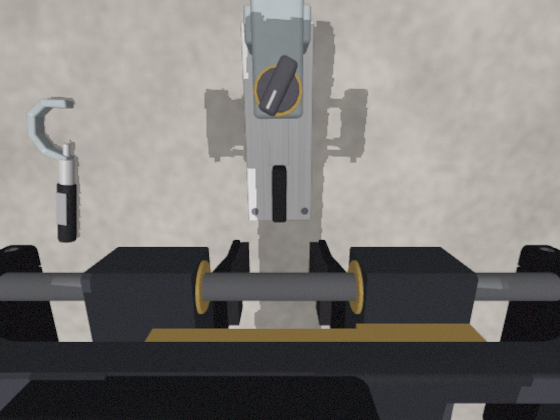

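The view shows the blade lying centred on the bed with its grip at (279,193). The screw bar, at (278,85), is about 23° off the fixture line. I will take the bar half-turned, so that joint 7 has room to turn clockwise.

```bash
python3 -m creep '{"translation":[[0.63,-0.005,0],[0.625,-0.005,0],[0,0,0],[0,0,0],[0,0,0]],"turn":[[0,0,0],[0,0,0],[0,0,-0.0569],[0,0,-0.0569],[0,0,-0.0569]],"grip":[0.4,0.4,0.4,0.4,0.4]}' >/dev/null; python3 -m creep '{"translation":[[0,0,0],[0,0,0],[0,0,0],[0,0,0],[0,0,0]],"turn":[[0,0,-0.0569],[0,0,-0.0569],[0,0,-0.0569],[0,0,-0.0569],[0,0,-0.0569]],"grip":[0.4,0.4,0.4,0.4,0.4]}' >/dev/null;python3 -m creep '{"translation":[[0,0,0],[0,0,0],[0,0,0],[0,0,0],[0,0,0]],"turn":[[0,0,-0.0569],[0,0,-0.0569],[0,0,-0.0569],[0,0,-0.0569],[0,0,-0.0569]],"grip":[0.4,0.4,0.4,0.4,0.4]}' ; python3 -m creep '{"translation":[[0,0,0],[0,0,0],[0,0,0],[0,0,0]],"turn":[[0,0,-0.0569],[0,0,-0.0569],[0,0,0],[0,0,0]],"grip":[0.4,0.4,0.4,0.4]}'; python3 -c "
from cell import env;o=env.get_obs();print(o['qpos'].round(1),o['tool_pos'],o['tool_rot'])"
```

```text
time_s: 10.22
tool_pos: [0.6006, -0.0004, 0.2101]
tool_rot: [-179.9, -0.2, 136.9]
force: [0.4, 0.5, 0.4]
grip_width: 0.0349
grasp_force: 0.0
time_s: 10.72
tool_pos: [0.6012, -0.0005, 0.2113]
tool_rot: [-180.0, -0.1, 156.8]
force: [-0.8, -1.3, 0.4]
grip_width: 0.0345
grasp_force: 0.0
[ 38.2  19.4 -50.2  89.9  15.1  77.9  53.2] [ 6.01224032e-01 -4.75325403e-04  2.11277551e-01] [-1.79981777e+02 -9.48649427e-02  1.56811447e+02]
```

```bash
python3 -m creep '{"translation":[[0,0,0.5],[0,0,0.5],[0,0,0.24],[0,0,0],[0,0,0]],"turn":[[0,0,0],[0,0,0],[0,0,0],[0,0,0],[0,0,0]],"grip":[0.4,0.4,0.4,0.3,0.2]}' 25; python3 -m creep '{"translation":[[0,0,0],[0,0,0]],"turn":[[0,0,0],[0,0,0]],"grip":[0,0]}' 
```

```text
time_s: 11.35
tool_pos: [0.6028, -0.0001, 0.1146]
tool_rot: [179.9, 0.1, 157.0]
force: [-0.6, 0.2, 0.1]
grip_width: 0.023
grasp_force: 0.0
time_s: 11.6
tool_pos: [0.6029, -0.0001, 0.1147]
tool_rot: [179.9, 0.2, 157.0]
force: [-0.2, 0.8, 3.8]
grip_width: 0.0136
grasp_force: 25.0
```

```bash
python3 -m creep '{"translation":[[0,0,0],[0,0,0],[0,0,0],[0,0,0],[0,0,0]],"turn":[[0,0,0.053],[0,0,0.053],[0,0,0.053],[0,0,0.053],[0,0,0.053]],"grip":[0,0,0,0,0]}'; python3 -m creep '{"translation":[[0,0,0],[0,0,0],[0,0,0],[0,0,0],[0,0,0]],"turn":[[0,0,0.053],[0,0,0.053],[0,0,0.053],[0,0,0.053],[0,0,0]],"grip":[0,0,0,0,0]}'
```

```text
time_s: 12.22
tool_pos: [0.6031, 0.0001, 0.1147]
tool_rot: [179.8, 0.1, 109.0]
force: [1.3, 1.7, 3.0]
grip_width: 0.014
grasp_force: 25.1
time_s: 12.85
tool_pos: [0.6033, 0.0001, 0.1147]
tool_rot: [179.8, -0.1, 71.2]
force: [2.2, 0.8, 3.7]
grip_width: 0.0138
grasp_force: 25.1
```

```bash
python3 -m creep '{"translation":[[0,0,0],[0,0,-0.4],[0,0,0],[0,0,0],[0,0,0]],"turn":[[0,0,0],[0,0,0],[0,0,0.0539],[0,0,0.0539],[0,0,0.0539]],"grip":[0.4,0.4,0.4,0.4,0.4]}'; python3 -m creep '{"translation":[[0,0,0],[0,0,0],[0,0,0],[0,0,0],[-0.63,0,0]],"turn":[[0,0,0.0539],[0,0,0.0539],[0,0,0.0539],[0,0,0.0535],[0,0,0]],"grip":[0.4,0.4,0.4,0.4,0.4]}'; python3 -m creep '{"translation":[[-0.62,0,0],[0,0,0],[0,0,0]],"turn":[[0,0,0],[0,0,0],[0,0,0]],"grip":[0.4,0.4,0.4]}'
```

```text
time_s: 13.48
tool_pos: [0.6006, -0.001, 0.1442]
tool_rot: [-179.9, 0.1, 41.8]
force: [0.5, -0.4, -0.0]
grip_width: 0.0346
grasp_force: 0.0
time_s: 14.1
tool_pos: [0.5516, -0.0033, 0.1435]
tool_rot: [-179.9, 0.1, 3.3]
force: [0.1, 1.0, 0.7]
grip_width: 0.0347
grasp_force: 0.0
time_s: 14.48
tool_pos: [0.5019, -0.0066, 0.1451]
tool_rot: [180.0, 0.0, 3.3]
force: [1.4, -0.5, 0.4]
grip_width: 0.0346
grasp_force: 0.0
```

Descend and grip the blade, reading the force just before and after the tug.

```bash
cat > ff.py <<'E'
from h import *
import sys
n=int(sys.argv[1]) if len(sys.argv)>1 else 5
F=[]
for _ in range(n): env.read_camera("wrist");F.append(env.get_obs()["force"])
F=np.array(F);y=np.radians(3.3);ax=np.array([np.cos(y),np.sin(y),0])
o=env.get_obs();print("t",round(o["time_s"],2),"along %.2f +- %.2f  z %.2f"%((F@ax).mean(),(F@ax).std(),F[:,2].mean()),o["tool_pos"].round(4))
E
python3 -m creep '{"translation":[[0,0,0.6],[0,0,0.5],[0,0,0.3],[0,0,0.02],[0,0,0]],"turn":[[0,0,0],[0,0,0],[0,0,0],[0,0,0],[0,0,0]],"grip":[0.4,0.4,0.4,0.3,0.3]}'; python3 ff.py; python3 -m creep '{"translation":[[0,0,0],[0,0,0],[0,0,0]],"turn":[[0,0,0],[0,0,0],[0,0,0]],"grip":[0,0,0]}' 20; python3 ff.py; python3 -m creep '{"translation":[[-0.03,0,0]],"turn":[[0,0,0]],"grip":[0]}';python3 -m creep '{"translation":[[-0.03,0,0]],"turn":[[0,0,0]],"grip":[0]}'; python3 ff.py
```

```text
time_s: 15.1
tool_pos: [0.5031, -0.006, 0.0322]
tool_rot: [-180.0, -0.1, 3.3]
force: [0.1, 0.1, 0.8]
grip_width: 0.0276
grasp_force: 0.0
t 15.35 along 0.03 +- 0.40  z -0.10 [ 0.5027 -0.0062  0.0325]
time_s: 15.72
tool_pos: [0.502, -0.0064, 0.0318]
tool_rot: [180.0, -0.0, 3.3]
force: [-0.9, -0.8, 2.8]
grip_width: 0.0161
grasp_force: 20.0
t 15.97 along -1.01 +- 0.38  z 4.22 [ 0.502  -0.0064  0.0318]
time_s: 16.1
tool_pos: [0.5005, -0.0062, 0.0319]
tool_rot: [-180.0, -0.1, 3.3]
force: [2.2, 0.9, 2.1]
grip_width: 0.0158
grasp_force: 20.0
time_s: 16.23
tool_pos: [0.4979, -0.0062, 0.0318]
tool_rot: [-180.0, -0.1, 3.3]
force: [2.5, 0.4, 3.6]
grip_width: 0.0159
grasp_force: 20.0
t 16.48 along 1.58 +- 0.24  z 3.17 [ 0.4975 -0.0062  0.0318]
```

```bash
python3 -m creep '{"translation":[[0,0,0],[0,0,-0.2],[0,0,-0.65],[0,0,-0.6],[0.65,0,0]],"turn":[[0,0,0],[0,0,0],[0,0,0],[0,0,0],[0,0,0]],"grip":[0.4,0.4,0.4,0.4,0.4]}' >/dev/null;  python3 -m creep '{"translation":[[0.65,0,0],[0,0,0],[0,0,0],[0,0,0],[0,0,0]],"turn":[[0,0,-0.0539],[0,0,-0.0539],[0,0,-0.0539],[0,0,-0.0539],[0,0,-0.0539]],"grip":[0.4,0.4,0.4,0.4,0.4]}'; python3 -m creep '{"translation":[[0,0,0],[0,0,0],[0,0,0],[0,0,0]],"turn":[[0,0,-0.0539],[0,0,-0.0539],[0,0,0],[0,0,0]],"grip":[0.4,0.4,0.4,0.4]}'
```

```text
time_s: 17.73
tool_pos: [0.6004, -0.0006, 0.1479]
tool_rot: [-180.0, 0.0, 52.1]
force: [0.3, 0.2, 0.5]
grip_width: 0.0346
grasp_force: 0.0
time_s: 18.23
tool_pos: [0.6007, -0.0007, 0.1477]
tool_rot: [-180.0, 0.0, 71.0]
force: [0.1, -0.6, 0.1]
grip_width: 0.0348
grasp_force: 0.0
```

```bash
python3 -m creep '{"translation":[[0,0,0.42],[0,0,0],[0,0,0],[0,0,0]],"turn":[[0,0,0],[0,0,0],[0,0,0],[0,0,0]],"grip":[0.4,0.2,0,0]}' 25; python3 -m creep '{"translation":[[0,0,0],[0,0,0],[0,0,0],[0,0,0],[0,0,0]],"turn":[[0,0,0.0509],[0,0,0.0509],[0,0,0.0509],[0,0,0.0509],[0,0,0.0509]],"grip":[0,0,0,0,0]}'; python3 -m creep '{"translation":[[0,0,0],[0,0,0],[0,0,-0.4],[0,0,0],[0,0,0]],"turn":[[0,0,0],[0,0,0],[0,0,0],[0,0,0.044],[0,0,0.044]],"grip":[0,0.4,0.4,0.4,0.4]}'
```

```text
time_s: 18.73
tool_pos: [0.603, -0.0008, 0.1153]
tool_rot: [179.7, -0.1, 71.2]
force: [1.0, 0.8, -0.0]
grip_width: 0.0137
grasp_force: 25.0
time_s: 19.35
tool_pos: [0.6026, -0.0005, 0.1153]
tool_rot: [179.9, -0.2, 25.1]
force: [3.8, 1.2, -1.0]
grip_width: 0.0137
grasp_force: 25.0
time_s: 19.98
tool_pos: [0.6004, -0.0004, 0.1463]
tool_rot: [-180.0, 0.0, 9.4]
force: [-0.3, -0.7, 0.3]
grip_width: 0.0339
grasp_force: 0.0
```

```bash
python3 -m creep '{"translation":[[0,0,0],[-0.65,0,0],[-0.64,0,0],[0,0,0.5],[0,0,0.6]],"turn":[[0,0,0.034],[0,0,0],[0,0,0],[0,0,0],[0,0,0]],"grip":[0.4,0.4,0.4,0.4,0.4]}'; python3 -m creep '{"translation":[[0,0,0.32],[0,0,0],[0,0,0],[0,0,0],[0,0,0]],"turn":[[0,0,0],[0,0,0],[0,0,0],[0,0,0],[0,0,0]],"grip":[0.3,0,0,0,0]}' 20; python3 ff.py 4; python3 -m creep '{"translation":[[0.02,0,0]],"turn":[[0,0,0]],"grip":[0]}';python3 -m creep '{"translation":[[0.03,0,0]],"turn":[[0,0,0]],"grip":[0]}'; python3 ff.py 4
```

```text
time_s: 20.6
tool_pos: [0.4983, -0.0071, 0.0586]
tool_rot: [179.9, -0.2, 3.5]
force: [1.3, -0.2, -0.4]
grip_width: 0.0349
grasp_force: 0.0
time_s: 21.22
tool_pos: [0.4985, -0.0067, 0.0331]
tool_rot: [180.0, -0.1, 3.4]
force: [-0.2, 0.9, -0.7]
grip_width: 0.0159
grasp_force: 20.0
t 21.43 along -0.62 +- 0.43  z 2.31 [ 0.4983 -0.0067  0.033 ]
time_s: 21.55
tool_pos: [0.4987, -0.0067, 0.0329]
tool_rot: [180.0, 0.1, 3.4]
force: [-5.4, -0.3, 7.3]
grip_width: 0.0157
grasp_force: 20.0
time_s: 21.68
tool_pos: [0.5012, -0.0066, 0.033]
tool_rot: [180.0, 0.1, 3.4]
force: [-4.5, 0.2, 7.6]
grip_width: 0.016
grasp_force: 20.0
t 21.88 along -3.58 +- 1.01  z 6.20 [ 0.5017 -0.0066  0.033 ]
```

```bash
python3 -m creep '{"translation":[[0,0,-0.007],[0,0,0]],"turn":[[0,0,0],[0,0,0]],"grip":[0,0]}'; python3 -m creep '{"translation":[[-0.025,0,0]],"turn":[[0,0,0]],"grip":[0]}';python3 -m creep '{"translation":[[-0.03,0,0]],"turn":[[0,0,0]],"grip":[0]}'; python3 ff.py 4
```

```text
time_s: 22.12
tool_pos: [0.502, -0.0065, 0.033]
tool_rot: [180.0, -0.0, 3.4]
force: [-1.4, 0.5, 1.7]
grip_width: 0.0159
grasp_force: 20.0
time_s: 22.25
tool_pos: [0.5005, -0.0065, 0.033]
tool_rot: [-180.0, -0.1, 3.4]
force: [0.3, -0.7, 0.9]
grip_width: 0.0156
grasp_force: 20.0
time_s: 22.38
tool_pos: [0.4979, -0.0066, 0.033]
tool_rot: [-180.0, -0.1, 3.4]
force: [1.0, 0.1, 1.3]
grip_width: 0.0162
grasp_force: 20.0
t 22.57 along 0.79 +- 0.50  z 1.15 [ 0.4976 -0.0067  0.033 ]
```

```bash
python3 -m creep '{"translation":[[0,0,0],[0,0,-0.2],[0,0,-0.65],[0,0,-0.6],[0.65,0,0]],"turn":[[0,0,0],[0,0,0],[0,0,0],[0,0,0],[0,0,0]],"grip":[0.4,0.4,0.4,0.4,0.4]}' >/dev/null;  python3 -m creep '{"translation":[[0.655,0,0],[0,0,0],[0,0,0],[0,0,0],[0,0,0.42]],"turn":[[0,0,-0.042],[0,0,-0.04],[0,0,-0.04],[0,0,0],[0,0,0]],"grip":[0.4,0.4,0.4,0.4,0.4]}'; python3 -m creep '{"translation":[[0,0,0],[0,0,0],[0,0,0]],"turn":[[0,0,0],[0,0,0],[0,0,0]],"grip":[0.2,0,0]}' 25; python3 -c "
from cell import env;print(env.get_obs()['qpos'].round(1))"
```

```text
time_s: 23.82
tool_pos: [0.6043, -0.0005, 0.1184]
tool_rot: [179.8, -0.3, 25.2]
force: [-0.9, 1.0, -0.4]
grip_width: 0.0352
grasp_force: 0.0
time_s: 24.2
tool_pos: [0.6026, -0.0005, 0.1169]
tool_rot: [179.9, -0.1, 25.3]
force: [0.3, 0.0, -0.3]
grip_width: 0.0137
grasp_force: 25.0
[ 20.7  19.  -27.9  96.9   9.6  66.4 -74.3]
```

```bash
python3 -m creep '{"translation":[[0,0,0],[0,0,0],[0,0,0],[0,0,0],[0,0,0]],"turn":[[0,0,0.0509],[0,0,0.0509],[0,0,0.0509],[0,0,0.0509],[0,0,0.0509]],"grip":[0,0,0,0,0]}'; python3 -m creep '{"translation":[[0,0,0],[0,0,0],[0,0,-0.38],[0,0,0],[0,0,0]],"turn":[[0,0,0],[0,0,0],[0,0,0],[0,0,-0.044],[0,0,-0.044]],"grip":[0,0.4,0.4,0.4,0.4]}'; python3 -m creep '{"translation":[[0,0,0],[-0.65,0,0],[-0.64,0,0],[0,0,0.5],[0,0,0.6]],"turn":[[0,0,-0.0455],[0,0,0],[0,0,0],[0,0,0],[0,0,0]],"grip":[0.4,0.4,0.4,0.4,0.4]}'; python3 -m creep '{"translation":[[0,0,0.32],[0,0,0],[0,0,0]],"turn":[[0,0,0],[0,0,0],[0,0,0]],"grip":[0.3,0.3,0.3]}' 20
```

```text
time_s: 24.82
tool_pos: [0.6026, -0.0, 0.1169]
tool_rot: [-179.9, -0.1, -20.7]
force: [-0.3, 0.3, 0.2]
grip_width: 0.0142
grasp_force: 25.0
time_s: 25.45
tool_pos: [0.6018, -0.0007, 0.146]
tool_rot: [180.0, -0.0, -4.2]
force: [-0.5, 0.1, -0.2]
grip_width: 0.0343
grasp_force: 0.0
time_s: 26.08
tool_pos: [0.4996, -0.0078, 0.0583]
tool_rot: [179.9, -0.2, 3.7]
force: [0.0, 0.0, -0.2]
grip_width: 0.0346
grasp_force: 0.0
time_s: 26.45
tool_pos: [0.4996, -0.007, 0.0331]
tool_rot: [180.0, -0.1, 3.6]
force: [-0.8, -0.6, -0.4]
grip_width: 0.0264
grasp_force: 0.0
```

```bash
python3 -m creep '{"translation":[[0,0,0],[0,0,0],[0,0,0]],"turn":[[0,0,0],[0,0,0],[0,0,0]],"grip":[0,0,0]}' 25; python3 -m creep '{"translation":[[-0.02,0,0]],"turn":[[0,0,0]],"grip":[0]}';python3 -m creep '{"translation":[[-0.02,0,0]],"turn":[[0,0,0]],"grip":[0]}'; python3 -m creep '{"translation":[[-0.02,0,0]],"turn":[[0,0,0]],"grip":[0]}';python3 ff.py 4
```

```text
time_s: 26.82
tool_pos: [0.4997, -0.007, 0.0333]
tool_rot: [180.0, -0.1, 3.6]
force: [-1.1, 0.3, 6.5]
grip_width: 0.016
grasp_force: 25.0
time_s: 26.95
tool_pos: [0.4996, -0.007, 0.0333]
tool_rot: [180.0, -0.3, 3.6]
force: [6.7, -0.0, 1.3]
grip_width: 0.0159
grasp_force: 25.0
time_s: 27.08
tool_pos: [0.4984, -0.007, 0.0333]
tool_rot: [180.0, -0.4, 3.6]
force: [7.4, -0.1, 1.2]
grip_width: 0.0161
grasp_force: 25.0
time_s: 27.2
tool_pos: [0.4969, -0.0071, 0.0333]
tool_rot: [180.0, -0.4, 3.6]
force: [4.8, -0.1, 1.7]
grip_width: 0.016
grasp_force: 25.0
t 27.4 along 5.32 +- 0.18  z 1.62 [ 0.4967 -0.0071  0.0333]
```

```bash
python3 -m creep '{"translation":[[0.02,0,-0.004]],"turn":[[0,0,0]],"grip":[0]}';for i in 1 2 3 4; do python3 -m creep '{"translation":[[0.012,0,0]],"turn":[[0,0,0]],"grip":[0]}' | egrep 'force: \[|tool_pos'; done; python3 ff.py 3; for i in 1 2 3 4 5; do python3 -m creep '{"translation":[[-0.014,0,0]],"turn":[[0,0,0]],"grip":[0]}' | egrep 'force: \[|tool_pos'; done; python3 ff.py 3
```

```text
time_s: 27.52
tool_pos: [0.4966, -0.0071, 0.0332]
tool_rot: [180.0, -0.1, 3.6]
force: [0.1, 0.1, 6.2]
grip_width: 0.016
grasp_force: 25.0
tool_pos: [0.4966, -0.0071, 0.0332]
force: [-1.7, 0.4, 10.9]
tool_pos: [0.4966, -0.0071, 0.0332]
force: [-5.6, 0.7, 13.5]
tool_pos: [0.4966, -0.0071, 0.0332]
force: [-7.8, -0.5, 16.6]
tool_pos: [0.4966, -0.0071, 0.0332]
force: [-11.0, -0.1, 19.9]
t 28.18 along -9.11 +- 0.44  z 17.84 [ 0.4966 -0.0071  0.0332]
tool_pos: [0.4966, -0.0071, 0.0332]
force: [-3.6, 0.0, 11.6]
tool_pos: [0.4967, -0.0071, 0.0332]
force: [0.4, -0.1, 7.9]
tool_pos: [0.4966, -0.0071, 0.0332]
force: [3.5, 0.3, 3.8]
tool_pos: [0.4967, -0.0071, 0.0332]
force: [6.9, 1.2, 1.5]
tool_pos: [0.496, -0.0071, 0.0332]
force: [6.4, -0.4, 2.5]
t 28.95 along 6.19 +- 0.81  z 2.93 [ 0.4958 -0.0071  0.0332]
```

```bash
python3 -m creep '{"translation":[[0,0,-0.01]],"turn":[[0,0,0]],"grip":[0]}'| egrep 'force: \[|tool_pos';for i in 1 2 3 4 5 6; do python3 -m creep '{"translation":[[-0.01,0,0]],"turn":[[0,0,0]],"grip":[0]}' | egrep 'force: \[|tool_pos'; done; python3 ff.py 4
```

```text
tool_pos: [0.4946, -0.0072, 0.0332]
force: [3.9, -0.6, -0.9]
tool_pos: [0.4938, -0.0073, 0.0332]
force: [4.4, 1.0, 0.7]
tool_pos: [0.493, -0.0073, 0.0332]
force: [6.4, 0.1, 0.4]
tool_pos: [0.4922, -0.0074, 0.0332]
force: [5.7, 0.3, 1.0]
tool_pos: [0.4914, -0.0074, 0.0333]
force: [4.6, 0.5, -0.8]
tool_pos: [0.4906, -0.0074, 0.0332]
force: [5.8, 0.0, 0.6]
tool_pos: [0.4898, -0.0075, 0.0332]
force: [5.3, 0.1, -0.4]
t 30.02 along 5.39 +- 0.44  z 0.15 [ 0.4897 -0.0075  0.0332]
```

```bash
for i in 1 2 3 4 5; do python3 -m creep '{"translation":[[0.012,0,-0.01]],"turn":[[0,0,0]],"grip":[0]}' | egrep 'force: \[|tool_pos'; done; python3 -m creep '{"translation":[[0.012,0,-0.008]],"turn":[[0,0,0]],"grip":[0]}' ;python3 -m creep '{"translation":[[0.012,0,-0.004]],"turn":[[0,0,0]],"grip":[0]}'
```

```text
tool_pos: [0.4895, -0.0075, 0.0334]
force: [3.9, 0.2, -2.1]
tool_pos: [0.4896, -0.0075, 0.0339]
force: [1.3, 0.4, -3.5]
tool_pos: [0.4897, -0.0075, 0.0345]
force: [-0.9, 0.6, -3.3]
tool_pos: [0.4899, -0.0075, 0.0351]
force: [-3.9, -0.6, -2.8]
tool_pos: [0.4906, -0.0075, 0.0359]
force: [-5.0, 0.3, -3.8]
time_s: 30.78
tool_pos: [0.4922, -0.0074, 0.0368]
tool_rot: [180.0, 0.3, 3.6]
force: [-5.0, -0.7, -2.1]
grip_width: 0.016
grasp_force: 25.0
time_s: 30.9
tool_pos: [0.4931, -0.0073, 0.0371]
tool_rot: [180.0, 0.3, 3.6]
force: [-6.3, -0.1, -3.3]
grip_width: 0.0158
grasp_force: 25.0
```

```bash
for i in 1 2; do python3 -m creep '{"translation":[[0.02,0,0.004],[0.02,0,0.004]],"turn":[[0,0,0],[0,0,0]],"grip":[0,0]}' | egrep 'force: \[|tool_pos'; done; python3 -m creep '{"translation":[[0.015,0,0.004]],"turn":[[0,0,0]],"grip":[0]}'
```

```text
tool_pos: [0.4963, -0.0072, 0.0366]
force: [-7.1, -0.3, -1.2]
tool_pos: [0.4996, -0.007, 0.0361]
force: [-6.9, -0.5, -0.5]
time_s: 31.52
tool_pos: [0.5008, -0.0069, 0.0359]
tool_rot: [180.0, 0.3, 3.6]
force: [-6.7, -0.4, 0.5]
grip_width: 0.0154
grasp_force: 25.0
```

```bash
for i in 1 2; do python3 -m creep '{"translation":[[-0.012,0,0.014]],"turn":[[0,0,0]],"grip":[0]}' | egrep 'force: \[|tool_pos'; done; python3 -m creep '{"translation":[[0,0,0],[0,0,0],[0,0,-0.2],[0,0,-0.6],[0,0,-0.6]],"turn":[[0,0,0],[0,0,0],[0,0,0],[0,0,0],[0,0,0]],"grip":[0.4,0.4,0.4,0.4,0.4]}';  python3 -m creep '{"translation":[[0.63,0,0],[0.63,0,0],[0,0,0],[0,0,0]],"turn":[[0,0,0],[0,0,0.045],[0,0,0.045],[0,0,0.044]],"grip":[0.4,0.4,0.4,0.4]}'
```

```text
tool_pos: [0.5009, -0.0069, 0.0352]
force: [-5.5, -0.1, 1.1]
tool_pos: [0.5008, -0.0069, 0.0345]
force: [-5.1, -0.9, 1.3]
time_s: 32.4
tool_pos: [0.5017, -0.0066, 0.1488]
tool_rot: [180.0, -0.1, 3.6]
force: [0.1, 0.2, 0.4]
grip_width: 0.0344
grasp_force: 0.0
time_s: 32.9
tool_pos: [0.6029, -0.0001, 0.1472]
tool_rot: [-179.9, -0.0, -20.8]
force: [0.3, -0.2, -0.3]
grip_width: 0.0349
grasp_force: 0.0
```

Take the bar, turn 0.1 rad (5.7°), let go, and tug again.

```bash
python3 -m creep '{"translation":[[0,0,0.38],[0,0,0],[0,0,0],[0,0,0]],"turn":[[0,0,0],[0,0,0],[0,0,0],[0,0,0]],"grip":[0.4,0.2,0,0]}' 25; python3 -m creep '{"translation":[[0,0,0],[0,0,0],[0,0,0]],"turn":[[0,0,0.016],[0,0,0.016],[0,0,0]],"grip":[0,0,0]}'; python3 -m creep '{"translation":[[0,0,0],[0,0,-0.2],[0,0,-0.2],[0,0,0],[0,0,0]],"turn":[[0,0,0],[0,0,0],[0,0,0],[0,0,-0.056],[0,0,-0.056]],"grip":[0.4,0.4,0.4,0.4,0.4]}'; python3 -m creep '{"translation":[[0,0,0],[-0.65,0,0],[-0.63,0,0],[0,0,0.5],[0,0,0.6]],"turn":[[0,0,-0.0555],[0,0,0],[0,0,0],[0,0,0],[0,0,0]],"grip":[0.4,0.4,0.4,0.4,0.4]}'; python3 -m creep '{"translation":[[0,0,0.31],[0,0,0],[0,0,0]],"turn":[[0,0,0],[0,0,0],[0,0,0]],"grip":[0.3,0.3,0.3]}' 20
```

```text
time_s: 33.4
tool_pos: [0.603, -0.0001, 0.1176]
tool_rot: [-179.9, -0.1, -20.5]
force: [0.4, -1.7, 0.4]
grip_width: 0.0138
grasp_force: 25.0
time_s: 33.78
tool_pos: [0.603, -0.0001, 0.1176]
tool_rot: [-179.9, -0.1, -26.2]
force: [-0.7, 1.0, 4.0]
grip_width: 0.014
grasp_force: 25.0
time_s: 34.4
tool_pos: [0.6026, -0.0005, 0.1496]
tool_rot: [180.0, -0.1, -5.8]
force: [0.3, -0.6, -0.4]
grip_width: 0.0345
grasp_force: 0.0
time_s: 35.02
tool_pos: [0.5017, -0.0081, 0.0619]
tool_rot: [179.9, -0.4, 3.8]
force: [0.7, -0.4, 0.2]
grip_width: 0.0346
grasp_force: 0.0
time_s: 35.4
tool_pos: [0.5012, -0.0073, 0.0368]
tool_rot: [180.0, -0.1, 3.9]
force: [0.4, 0.1, -0.1]
grip_width: 0.0267
grasp_force: 0.0
```

```bash
python3 -m creep '{"translation":[[0,0,0],[0,0,0],[0,0,0]],"turn":[[0,0,0],[0,0,0],[0,0,0]],"grip":[0,0,0]}' 25| egrep 'force: \[|tool_pos'; python3 -m creep '{"translation":[[-0.024,0,-0.002]],"turn":[[0,0,0]],"grip":[0]}'| egrep 'force: \[|tool_pos';for i in 1 2 3 4 5 6; do python3 -m creep '{"translation":[[-0.01,0,0]],"turn":[[0,0,0]],"grip":[0]}' | egrep 'force: \[|tool_pos'; done; python3 ff.py 4
```

```text
tool_pos: [0.5008, -0.0074, 0.0364]
force: [-0.3, 0.2, 6.1]
tool_pos: [0.5004, -0.0074, 0.0364]
force: [6.3, -0.0, -1.8]
tool_pos: [0.4999, -0.0074, 0.0364]
force: [5.8, 0.9, -0.8]
tool_pos: [0.4991, -0.0074, 0.0364]
force: [6.1, 0.0, -1.0]
tool_pos: [0.4984, -0.0075, 0.0364]
force: [5.6, 0.5, -0.0]
tool_pos: [0.4976, -0.0075, 0.0364]
force: [6.0, 0.3, -0.7]
tool_pos: [0.4968, -0.0076, 0.0364]
force: [6.7, 0.9, -0.5]
tool_pos: [0.496, -0.0076, 0.0364]
force: [5.8, -0.6, 0.5]
t 36.85 along 5.89 +- 0.67  z 0.42 [ 0.4959 -0.0077  0.0364]
```

```bash
python3 -m creep '{"translation":[[0.02,0,-0.006],[0,0,0],[0,0,0],[0,0,-0.2],[0,0,-0.6]],"turn":[[0,0,0],[0,0,0],[0,0,0],[0,0,0],[0,0,0]],"grip":[0,0.4,0.4,0.4,0.4]}'; python3 -m creep '{"translation":[[0,0,-0.6],[0,0,-0.6],[0,0,-0.4],[0,0,0],[0,0,0]],"turn":[[0,0,0],[0,0,0],[0,0,0],[0,0,0],[0,0,0]],"grip":[0.4,0.4,0.4,0.4,0.4]}'; python3 wr.py w9; python3 - <<'E'
from h import *
c=dict(np.load("pics/w9.npz"));P=cloud(c)
m=(P[...,2]>.05)&(P[...,2]<.065)&(abs(P[...,0]-.5)<.045)&(abs(P[...,1])<.03)
r=cv2.minAreaRect(P[m][:,:2].astype(np.float32)*1000);print("grip block",r)
m=(P[...,2]>.131)&(P[...,2]<.142)&(abs(P[...,0]-.6)<.045)
print("bar",cv2.minAreaRect(P[m][:,:2].astype(np.float32)*1000))
E
```

```text
time_s: 37.48
tool_pos: [0.4922, -0.0077, 0.0989]
tool_rot: [-179.9, 0.3, 3.9]
force: [0.5, -0.4, -0.3]
grip_width: 0.0343
grasp_force: 0.0
time_s: 38.1
tool_pos: [0.4941, -0.0077, 0.2275]
tool_rot: [180.0, 0.0, 3.9]
force: [-0.3, 0.3, -0.3]
grip_width: 0.0349
grasp_force: 0.0
38.15 [ 0.4938 -0.0077  0.2268] [-1.7999e+02  1.2000e-01  3.8700e+00] [-0.47  0.61 -0.83] [ 0.011  0.042 -0.036]
grip block ((492.3166809082031, -7.286567687988281), (58.70157241821289, 15.089599609375), 3.6042380332946777)
bar ((602.7904663085938, 0.2514381408691406), (14.01618766784668, 42.140804290771484), 63.67699432373047)
```

View pics/w9.png

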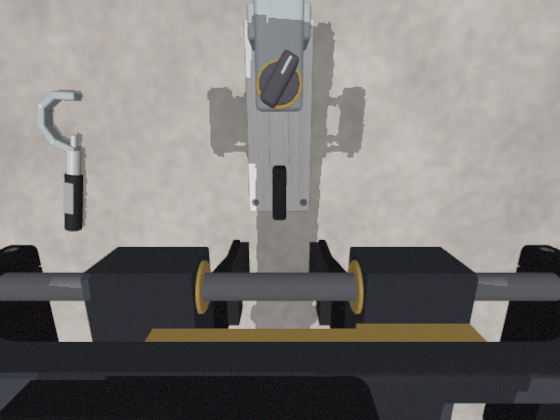

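The blade lies straight on the bed: the grip is at (279,192) and the screw at (278,80). That puts the tip about 17–21 mm past the screw axis, and the micrometer has not been disturbed.

```bash
python3 -c "
from cell import env;print(env.sign_off())"
```

```text
the job is handed in; nothing more can be done
None
```

Job handed in at about 38 s: the blade lies flat under the foot with its tip about 17–21 mm past the screw axis, the last tug took about 6 N to slide it (a nip of roughly 5 N), the gripper has let go and is clear, and I touched none of the other things on the bench.

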